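# Load a bottle into the rotary capper and index it under the capping head

## Robot

A 6-joint arm with a two-finger parallel gripper is mounted at the origin on the work surface. World frame = base frame: x ahead of the robot, y to its left, z up, the work surface at z = 0. Lengths are in m, angles in rad, forces in N, time in s.
With the tool pointing down it reaches from about 0.325 to 1 m from the base axis. Payload 5.1 kg.
Tool frame: the origin (TCP) lies midway between the tips of the shut fingers; the grasp point (between the pads) lies r.grip_depth behind it (r.grip_depth is the distance from the TCP to the grasp point, in m); z points along the fingers, y is the line along which they close (so a half turn about z gives the same grasp; the last joint's range is limited). The gripper opens to 85 mm and grips with 20 to 120 N. Pads are 22 mm wide; open, the fingers measure 114 mm over their backs; the gripper's body (76 mm by 85 mm) begins 54 mm behind the grasp point. The pads swing forward as they close: fully open they stand 13 mm farther back than shut.
Start: joints at [1.236, 0.124, 1.65, -0, 1.367, -0.083], TCP at [0.162, 0.629, 0.231] pointing down, gripper open.
Joint ranges: [-2.61, 2.61], [-1.02, 2.33], [0.03, 2.71], [-1.35, 4.49], [0.32, 2.68], [-2.91, 2.91]. Speed limits (rad/s): [2.57, 2.57, 3.14, 3.14, 3.14, 3.14].

## Interface

Orientations are given as a rotation vector (axis times angle).
In Python, from rig import read_state, cams, ticket, r gives the robot as it stands.
- The arm moves only by the shell command python3 -m creep 'ROWS' [OPENING] [FORCE]. ROWS is JSON, one flat list of numbers, 4 for each row, row after row: the shift along the tool's x, y, z in mm, then the turn about the tool's z in rad. In form: [dx, dy, dz, spin, dx, dy, dz, spin, ...]. A call has 1 to 5 rows; each row shifts and turns the commanded pose from where the row before left it, along the tool's axes as they then stand; what a row does not reach is not made up. A row lasts 1/10 s, in which the tool goes at most 50 mm and 8.59 degrees, less where a joint would pass 70% of its speed; a pose out of reach is approached as far as the arm can. A call is refused whole if a number of a shift passes 50 or a number of a turn 0.15, either way. A call with a gripper value outside its range is refused whole. OPENING is the gripper's target within -1 to 1 (shut at 1, half-way at 0, fully open at -1), set as the call begins (- or left out, the last holds). The fingers move at their own pace and stop on an object; FORCE is the grip in N (left out, the last holds). Time passes only in rows, so rows that do not move let the fingers close. It gives the time, the measured TCP pose, the force, the opening and the grip force at its end, in the units of the state.
- read_state(): the state, without advancing time (a new reading comes with each control period).
- cams.grab_frame(name): name is "scene" or "top" or "wrist"; returns a dict with "img" (420x560x3 uint8, red, green, blue), "fx", "fy", "cx", "cy" (pixels), "R" (3x3) and "t" (3): a world point X has camera coordinates R X + t. Camera axes: x right, y down, z forward; pixel columns grow to the right and rows downward; lengths in m; the calibration is good to about 2 mm. A picture is of the moment at which its call begins. There is no depth.
- ticket.finish_job(): hands the job in; it is judged then, once.
Trained networks look in the newest picture that a camera, given by its name, has taken for a name from the list of things; names that differ only in an ending like _2 or _b are one class to them, and where a whole thing is asked for, a point or a joint stands for the part that bears it (a point fixed in the world has none). Each returns a list of dicts, best first, with "score" (0 to 1); they miss things now and then, are a little off and sometimes report something else, mostly with a low value. They report only what shows in the picture. A call takes as long as a camera call.
- cams.recognise(query, camera): "rect" ([left, top, right, bottom] as shares, 0 to 1, of the picture: columns of its width, rows of its height, round what is visible of it).
- cams.cut_out(query, camera): "pixels" (420x560 bool, what is visible of it) and "rect" ([left, top, right, bottom] as shares, 0 to 1, of the picture: columns of its width, rows of its height, round what is visible of it).
The state is a dict: "time_s": time; "qpos": joint angles; "qd": joint speeds; "effort": joint torques, N m; "tool_pos": TCP position; "tcp_rot": TCP orientation; "contact_force": force on the tool from outside, world axes, zero at the start; "torque": the same for the moment, N m; "opening": opening from 0.0 (shut) to 1.0 (fully open); "grip_force": force on a finger pad.
Only numpy, scipy, OpenCV 4.12 (cv2) and the standard library are available. Lean on these libraries where they do the work, as an engineer would, in place of code of your own. Each camera call takes 0.05 s, during which the arm holds its last target. There are 200 camera calls.

## Task

First turn the speed knob on the grey control box fully anticlockwise to off, and only then turn the capper's turntable by its upright pins until the empty blue bay clicks in at the yellow loading mark. Stand the small white-capped amber bottle from beside the capper upright in the blue bay and let go of it, then turn the turntable a quarter turn anticlockwise so that the bottle clicks in underneath the capping head. Do not knock the bottle over, leave the knob off, and leave the big bottle, the jar and the tray of caps where they are.

Things in the scene. Friction and masses are not known exactly. Their poses are not given: they have to be found in the camera images.
- capper: Bench-top rotary capper, fixed: white round base 300 mm across and 42 mm high, with an aluminium column (50 x 40 mm, up to 290 mm high) standing 195 mm from the turntable's axis on the capper's -y side. Origin: on the table, under the turntable's axis; its -x axis points at the yellow loading mark, z up.
- turntable (a joint): Angle of the turntable (steel disc, 260 mm across, top 54 mm above the table) about its vertical axis, rad, growing anticlockwise from above. 0: blue bay at the yellow loading mark; 1.571: blue bay under the capping head. A detent clicks in every 90 degrees, catching from about 8 degrees either side; elsewhere light friction holds it. 3 N at a pin turns it out. Stops at +-2.3.
- table_axis (a point): Point on the turntable's axis at the level of the disc's top, in a black hub 56 mm across and 20 mm high. The frame turns with the turntable. Four upright aluminium pins with red tops, 16 mm across and 62 mm high above the disc's top, stand 112 mm from this point, midway between the bays: at 45, 135, 225 and 315 degrees anticlockwise from this frame's x axis. The blue bay lies along its -x.
- blue_bay (a point): Centre of the floor of the blue bay, on the disc's top, 85 mm from the turntable's axis. The bay is a blue ring 62 mm outside, 54 mm inside and 24 mm high. The other three bays are alike but white, 90 degrees apart. It turns with the turntable.
- load_mark (a point): Yellow block (30 x 24 mm) on the capper's base just outside the disc's rim, 148 mm from the axis, the point on its top: the loading position is the bay place next to it.
- head_tip (a point): Lower end of the steel capping chuck (40 mm across), which hangs from the blue arm (44 mm wide, 220 to 270 mm above the table, motor on top up to 310 mm) 182 mm above the table and 85 mm from the axis, on the capper's -y side.
- speed_knob (a joint): Angle of the speed knob on the control box, rad: 0 at its end stop fully anticlockwise seen from above (off, white line of the knob at the red dot), growing clockwise, up to 4.2.
- speed_knob_grip (a point): Point on the knob's vertical axis at the height to grip, 37.5 mm above the top of the grey control box (120 x 130 x 60 mm, fixed). The knob carries an upright grip bar 47 mm long along this frame's x axis, 14 mm thick along y, from 24 mm below to 7 mm above this point. The frame turns with the knob.
- bottle: Small amber bottle with a white cap and a green-striped white label, loose, standing upright on the table: 44 mm across up to 68 mm high, then narrowing to a 28 mm cap, 100 mm high in all, about 0.14 kg. Origin: centre of its underside, z up.
- big_bottle: Bystander: big amber bottle, 72 mm across, 165 mm high, loose. Origin: centre of its underside.
- jar: Bystander: white jar with a blue lid, 64 mm across, 75 mm high, loose. Origin: centre of its underside.
- cap_tray: Bystander: blue tray of white caps, 200 x 140 x 45 mm, loose. Origin: centre of its underside, long side along x.

How it is judged:
By the outcome, as a careful person would: the job done as asked, in the order asked, and still so for the second after the job is handed in, with the robot touching nothing.
It also fails if it takes over 72 s, if anything falls off the work surface, if the arm or the gripper's body presses on something with over 40 N, if the wrist force passes 120 N, or if a joint passes its speed limit or range.

## Working session

There is one attempt and no reset: what is moved stays moved. The work goes in short steps, Python scripts to look and compute and a shell command to move; the robot and the scene stay as the last step left them, time stands still between calls to the robot, and variables do not carry over. Pictures are saved under pics/ and viewed, at most 10 in all, crops included, and the job is handed in when it is done.

```bash
ls; mkdir -p pics
python3 - <<'E'
from rig import read_state, cams, r
import cv2,numpy as np
s=read_state(); print(s['time_s'],s['tool_pos'],s['tcp_rot'],r.grip_depth)
for n in ['scene','top']:
    f=cams.grab_frame(n); cv2.imwrite(f'pics/{n}0.png',f['img'][:,:,::-1])
    print(n,f['fx'],f['fy'],f['cx'],f['cy'],np.round(f['R'],4).tolist(),np.round(f['t'],4).tolist())
    for q in ['capper','turntable','blue_bay','load_mark','head_tip','speed_knob','speed_knob_grip','bottle','big_bottle','jar','cap_tray']:
        try:
            d=cams.recognise(q,n)
            print(q,[(round(x['score'],2),[int(x['rect'][0]*560),int(x['rect'][1]*420),int(x['rect'][2]*560),int(x['rect'][3]*420)]) for x in d[:2]])
        except Exception as e: print(q,e)
E
```

```text
pics
0.0 [0.16175929 0.62891562 0.23005702] [-0.39439542 -3.11629452  0.00320502] 0.0187
scene 478.2089826780258 478.2089826780258 286.9249451263597 208.28467088677928 [[0.6638, 0.748, 0.0019], [0.5523, -0.4884, -0.6756], [-0.5044, 0.4495, -0.7372]] [-0.3809, -0.2497, 1.7216]
capper [(0.71, [223, 163, 352, 282])]
turntable [(0.82, [257, 179, 349, 259])]
blue_bay [(0.98, [259, 177, 348, 256])]
load_mark [(0.77, [222, 157, 354, 280])]
head_tip [(0.71, [224, 160, 354, 281])]
speed_knob [(0.6, [345, 138, 362, 164]), (0.56, [258, 176, 347, 258])]
speed_knob_grip [(0.61, [347, 140, 361, 161])]
bottle [(0.58, [158, 239, 176, 271])]
big_bottle [(0.84, [371, 178, 404, 232])]
jar [(0.87, [379, 164, 400, 190])]
cap_tray [(0.62, [138, 284, 217, 381]), (0.62, [157, 240, 174, 273])]
top 470.7560734244315 470.7560734244315 281.9958688720567 200.49787380898042 [[-0.0257, -0.9997, 0.0024], [-0.9815, 0.0248, -0.1896], [0.1895, -0.0072, -0.9819]] [-0.009, 0.6004, 1.3077]
capper [(0.87, [210, 152, 347, 255])]
turntable [(0.67, [216, 160, 304, 247])]
blue_bay [(0.69, [215, 157, 304, 243])]
load_mark [(0.69, [215, 153, 345, 256]), (0.48, [213, 158, 308, 243])]
head_tip []
speed_knob [(0.8, [141, 222, 163, 241])]
speed_knob_grip [(0.54, [141, 224, 161, 242])]
bottle [(0.65, [378, 244, 397, 256])]
big_bottle [(0.7, [172, 136, 202, 170])]
jar [(0.86, [133, 177, 156, 202]), (0.32, [215, 155, 304, 243])]
cap_tray [(0.72, [384, 145, 445, 224]), (0.71, [217, 158, 305, 246])]
```

View pics/top0.png

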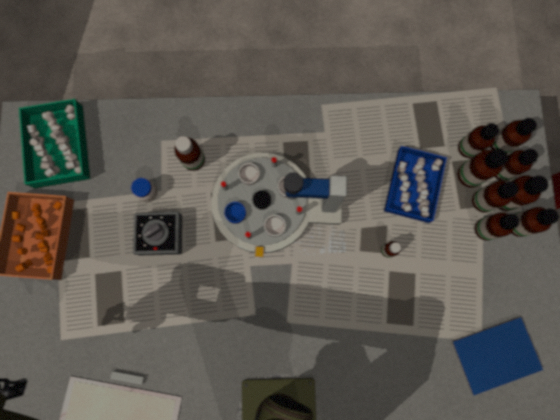

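View pics/scene0.png

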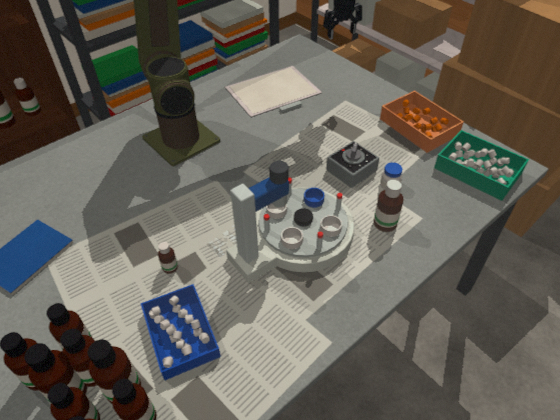

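The top view shows the hub at (262,199), the blue bay at (235,211), the yellow mark at (260,251), the knob at (153,232) and the bottle at (392,248). The scene view agrees. Next I'll convert these to world positions and zoom in on the top view.

```bash
cat > h.py <<'E'
from rig import read_state, cams, r
import cv2,numpy as np
from scipy.spatial.transform import Rotation as Ro
def world(f,u,v,z):
    d=f['R'].T@np.array([(u-f['cx'])/f['fx'],(v-f['cy'])/f['fy'],1.]); c=-f['R'].T@f['t']
    return c+d*(z-c[2])/d[2]
def proj(f,X):
    p=f['R']@np.asarray(X,float)+f['t']; return np.array([f['fx']*p[0]/p[2]+f['cx'],f['fy']*p[1]/p[2]+f['cy']])
def tool():
    s=read_state(); return s, np.array(s['tool_pos']), Ro.from_rotvec(s['tcp_rot']).as_matrix()
def mv(target,yaxis=None):
    "tool-frame shift mm to target TCP; spin to bring tool y on world angle (mod pi)"
    s,p,R=tool(); d=R.T@(np.array(target)-p)*1000
    a=np.arctan2(R[1,1],R[0,1]); out=0
    if yaxis is not None:
        out=-((yaxis-a+np.pi/2)%np.pi-np.pi/2)   # tool z down: spin sign flips
    print('t',s['time_s'],'tcp',p.round(4),'toolz',R[:,2].round(3),'yang',round(a,3),'shift',d.round(1),'spin',round(out,3),'q6',round(s['qpos'][5],2))
E
python3 - <<'E'
from h import *
f=cams.grab_frame('top'); im=f['img'][:,:,::-1]
A=cv2.resize(im[150:260,200:350],None,fx=4,fy=4,interpolation=3); B=cv2.resize(im[205:260,130:185],None,fx=8,fy=8,interpolation=3)[:,:200*2]
cv2.imwrite('pics/z.png',np.hstack([cv2.resize(A,(480,352)),cv2.resize(im[205:260,130:170],(256,352),interpolation=3)]))
for n,u,v,z in [('hub',262,199,.074),('blue',235,211,.078),('mark',260,251,.05),('knob',153,232,.1),('dot',155,248,.06)]: print(n,world(f,u,v,z).round(4))
hsv=cv2.cvtColor(f['img'],cv2.COLOR_RGB2HSV)
m=((hsv[...,0]<8)|(hsv[...,0]>172))&(hsv[...,1]>140)&(hsv[...,2]>110)
n,l,st,c=cv2.connectedComponentsWithStats(m.astype(np.uint8))
for i in range(1,n):
    if st[i,4]>4 and 130<c[i][0]<330 and 150<c[i][1]<260: print('red',c[i].round(1),st[i,4],world(f,*c[i],.116).round(4),world(f,*c[i],.06).round(4))
for nm in ['top','scene']:
    f=cams.grab_frame(nm)
    for q in ['bottle','speed_knob','big_bottle','jar']:
        d=cams.cut_out(q,nm)
        if d:
            ys,xs=np.nonzero(d[0]['pixels']); print(nm,q,round(d[0]['score'],2),xs.mean().round(1),ys.mean().round(1),xs.min(),xs.max(),ys.min(),ys.max(),world(f,xs.mean(),ys.mean(),.05).round(4))
E
```

```text
hub [0.6026 0.0329 0.074 ]
blue [0.569  0.1101 0.078 ]
mark [0.4562 0.0422 0.05  ]
knob [0.512  0.3355 0.1   ]
dot [0.4714 0.3394 0.06  ]
red [273.5 159.5] 16 [ 0.7071 -0.003   0.116 ] [ 0.723  -0.0025  0.06  ]
red [223.  183.6] 17 [0.6408 0.1395 0.116 ] [0.6539 0.1462 0.06  ]
red [299. 209.] 21 [ 0.5636 -0.0703  0.116 ] [ 0.5733 -0.0727  0.06  ]
red [247.7 234.1] 18 [0.4975 0.0722 0.116 ] [0.5043 0.076  0.06  ]
top bottle 0.53 390.4 249.5 381 399 241 258 [ 0.4511 -0.3307  0.05  ]
top speed_knob 0.76 153.3 231.9 143 162 223 240 [0.5189 0.3482 0.05  ]
top big_bottle 0.78 188.7 153.0 174 204 135 170 [0.7521 0.2491 0.05  ]
top jar 0.73 390.0 248.6 381 399 242 256 [ 0.4535 -0.3296  0.05  ]
scene bottle 0.97 166.8 257.9 158 177 242 273 [ 0.4601 -0.3364  0.05  ]
scene speed_knob 0.59 353.2 152.8 347 359 143 159 [0.4987 0.3624 0.05  ]
scene big_bottle 0.81 388.2 206.9 373 402 180 231 [0.7364 0.2609 0.05  ]
scene jar 0.76 390.7 173.4 380 401 163 188 [0.6467 0.3789 0.05  ]
```

View pics/z.png

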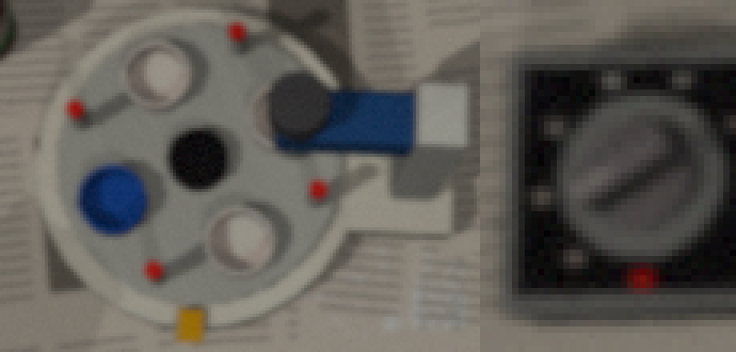

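The zoom shows the blue bay about 62° short of the mark, with the mark at the bottom, and the knob bar running from lower-left to upper-right. The knob's white line isn't resolved, so I'll move above it and look with the wrist camera.

Run:
```python
from h import *
mv([.512,.3355,.26]); s,p,R=tool(); print(R.round(3))
f=cams.grab_frame('wrist'); c=-f['R'].T@f['t']; print('cam in tool',(R.T@(c-p)).round(3),(R.T@f['R'].T).round(2))
```

```text
t 1.75 tcp [0.162  0.6295 0.2313] toolz [ 0.  0. -1.] yang 1.319 shift [-412.2 -197.5  -28.7] spin 0 q6 -0.08
[[-0.968  0.249  0.   ]
 [ 0.249  0.968  0.   ]
 [-0.     0.    -1.   ]]
cam in tool [ 0.068  0.001 -0.144] [[-0.   -0.96 -0.27]
 [ 1.   -0.    0.  ]
 [-0.   -0.27  0.96]]
```

```bash
python3 -m creep '[-41,-20,-3,0,-41,-20,-3,0,-41,-20,-3,0,-41,-20,-3,0,-41,-20,-3,0]' -1; python3 -m creep '[-41,-20,-3,0,-41,-20,-3,0,-41,-20,-3,0,-41,-18,-3,0,-41,-18,-3,0]'; python3 -m creep '[0,0,0,0,0,0,0,0,0,0,0,0]'
python3 - <<'E'
from h import *
mv([.512,.3355,.26])
f=cams.grab_frame('wrist'); cv2.imwrite('pics/w1.png',f['img'][:,:,::-1])
print(proj(f,[.512,.3355,.0975]))
for q in ['speed_knob','speed_knob_grip']: print([(x['score'],(np.array(x['rect'])*[560,420,560,420]).round()) for x in cams.recognise(q,'wrist')])
E
```

```text
time_s: 2.3
tool_pos: [0.3367, 0.4803, 0.2466]
tcp_rot: [0.394, 3.117, 0.001]
contact_force: [0.9, -0.4, 0.5]
opening: 0.997
grip_force: 0.0
time_s: 2.8
tool_pos: [0.5115, 0.3361, 0.2617]
tcp_rot: [0.395, 3.116, 0.001]
contact_force: [0.8, 0.9, -0.2]
opening: 1.001
grip_force: 0.0
time_s: 3.1
tool_pos: [0.5095, 0.338, 0.2611]
tcp_rot: [-0.393, -3.116, -0.0]
contact_force: [-0.5, -0.3, -0.6]
opening: 1.0
grip_force: 0.0
t 3.1 tcp [0.5095 0.338  0.2611] toolz [-0.001  0.    -1.   ] yang 1.32 shift [-3.  -1.8  1.1] spin 0 q6 -0.82
[280.66712952 199.49431419]
[(0.6, array([266., 173., 312., 225.]))]
[(0.85, array([262., 175., 311., 226.])), (0.69, array([  2., 194., 202., 400.]))]
```

View pics/w1.png

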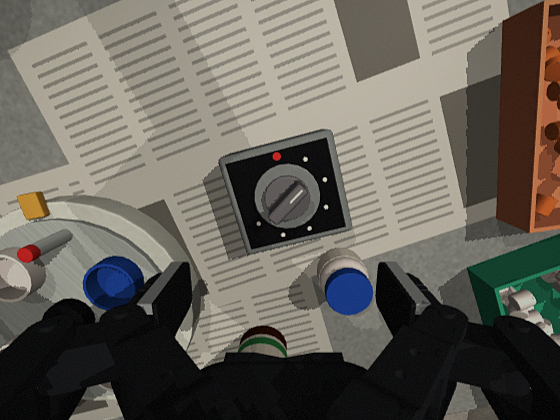

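The wrist view shows the knob centred at about (288,200) and the white line on its upper-right side at about (300,191). The red dot is at (277,156), so the knob sits about 1 rad clockwise of off. I'll work out the bar angle by code.

Run:
```python
from h import *
f=cams.grab_frame('wrist'); im=f['img']
cv2.imwrite('pics/w1z.png',cv2.resize(im[125:260,210:360,::-1],None,fx=5,fy=4.4444,interpolation=3))
for n,u,v,z in [('dot',277,156.5,.06),('c',288.5,199.5,.1),('b1',273,214,.1),('b2',307,187,.1),('jar',348,290,.075)]: print(n,world(f,u,v,z).round(4))
```

```text
dot [0.4723 0.3417 0.06  ]
c [0.5132 0.3437 0.1   ]
b1 [0.524  0.3247 0.1   ]
b2 [0.5054 0.3647 0.1   ]
jar [0.6431 0.3842 0.075 ]
```

View pics/w1z.png

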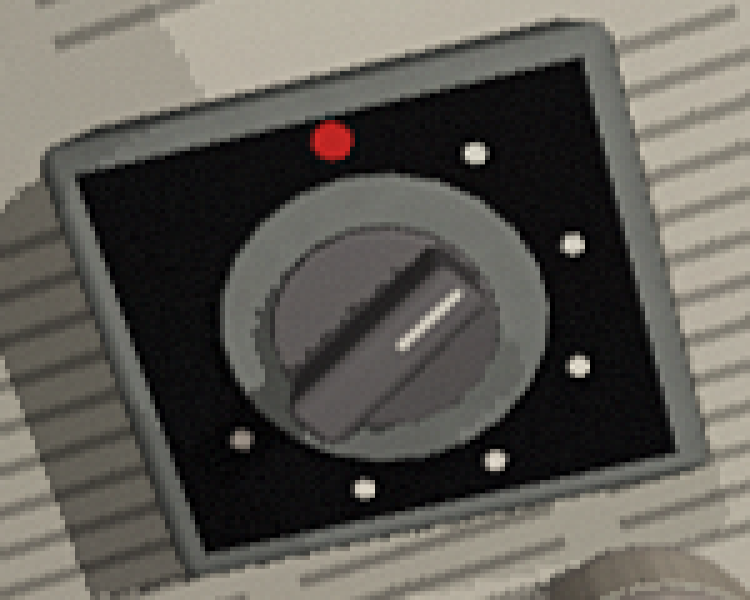

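The close-up shows the bar's top face running from crop (318,420) to (467,293). The white line is on the upper-right end, about 55–60° clockwise of the red dot at (333,141).

Run:
```python
from h import *
f=cams.grab_frame('wrist')
g=lambda u,v,z: world(f,210+u/5,125+v/4.4444,z)
a,b=g(318,420,.1045),g(467,293,.1045); c=(a+b)/2; print(a,b,c,np.linalg.norm(b-a)); ang=np.arctan2(*(b-a)[1::-1])
l=g(460,293,.1045)-g(400,347,.1045); d=g(333,141,.06)-c
an=np.arctan2(l[1],l[0]);da=np.arctan2(d[1],d[0]); print(ang,an,da,'knob',(da-an)%(2*np.pi))
mv([c[0],c[1],.08],ang+np.pi/2)
```

```text
[0.52862071 0.32423332 0.1045    ] [0.50749425 0.36019832 0.1045    ] [0.51805748 0.34221582 0.1045    ] 0.04171101286770634
2.101912375394676 2.128955997323107 -3.1182663110509363 knob 1.0359629988055428
t 3.35 tcp [0.5094 0.3383 0.2613] toolz [-0. -0. -1.] yang 1.321 shift [ -7.4   5.9 181.3] spin 0.79 q6 -0.82
```

```bash
python3 -m creep '[0,0,20,0.15,0,0,20,0.15,0,0,20,0.15,0,0,20,0.15,0,0,20,0.15]'; python3 -m creep '[0,0,0,0.04,0,0,0,0,0,0,0,0]' >/dev/null
python3 -c "
from h import *
mv([.517,.342,.08],2.11+np.pi/2)"
```

```text
time_s: 3.85
tool_pos: [0.5097, 0.338, 0.1606]
tcp_rot: [1.516, 2.752, 0.0]
contact_force: [-0.3, -0.6, -1.6]
opening: 1.003
grip_force: 0.0
t 4.15 tcp [0.5103 0.338  0.1619] toolz [ 0.001  0.    -1.   ] yang 0.531 shift [ 0.   7.8 81.9] spin -0.009 q6 -0.03
```

```bash
python3 -m creep '[0,4,20,0,0,4,20,0,0,0,20,0,0,0,12,0,0,0,10,0]'; python3 -m creep '[0,0,0,0,0,0,0,0,0,0,0,0,0,0,0,0,0,0,0,0]' 1 40;python3 -m creep '[0,0,0,0,0,0,0,0,0,0,0,0]'
```

```text
time_s: 4.65
tool_pos: [0.5172, 0.3417, 0.079]
tcp_rot: [1.562, 2.725, 0.0]
contact_force: [-0.2, -0.3, 0.7]
opening: 1.002
grip_force: 0.0
time_s: 5.15
tool_pos: [0.5167, 0.3415, 0.0802]
tcp_rot: [-1.563, -2.724, 0.002]
contact_force: [-4.2, -2.0, 18.7]
opening: 0.152
grip_force: 44.8
time_s: 5.45
tool_pos: [0.5167, 0.3415, 0.0803]
tcp_rot: [-1.563, -2.724, 0.001]
contact_force: [-4.3, -2.0, 4.9]
opening: 0.158
grip_force: 42.2
```

```bash
python3 -m creep '[0,0,0,-0.14,0,0,0,-0.14,0,0,0,-0.14,0,0,0,-0.14,0,0,0,-0.14]';python3 -m creep '[0,0,0,-0.14,0,0,0,-0.14,0,0,0,-0.08,0,0,0,0,0,0,0,0]'; python3 -c "
from h import *
mv([.517,.342,.08],2.11+np.pi/2); print(read_state()['torque'])"
```

```text
time_s: 5.95
tool_pos: [0.5159, 0.3406, 0.0802]
tcp_rot: [-0.525, -3.094, 0.005]
contact_force: [-8.4, -5.6, 8.7]
opening: 0.156
grip_force: 42.7
time_s: 6.45
tool_pos: [0.5157, 0.3399, 0.0802]
tcp_rot: [0.025, -3.137, 0.005]
contact_force: [-9.3, -7.9, 9.9]
opening: 0.154
grip_force: 43.6
t 6.45 tcp [0.5157 0.3399 0.0802] toolz [-0.004 -0.004 -1.   ] yang 1.587 shift [-1.3  2.   0.2] spin 1.048 q6 -1.09
[-1.21552986  1.33723228 -0.68073052]
```

```bash
python3 -m creep '[0,0,0,-0.05,0,0,0,-0.03,0,0,0,0,0,0,0,0]';python3 -c "
from h import *
mv([.517,.342,.08]); print(read_state()['torque'])"; python3 -m creep '[0,0,0,0,0,0,0,0,0,0,0,0,0,0,0,0]' -1;python3 -m creep '[0,0,-35,0,0,0,-35,0,0,0,-35,0,0,0,-35,0,0,0,-35,0]'
python3 - <<'E'
from h import *
f=cams.grab_frame('wrist'); cv2.imwrite('pics/w2.png',f['img'][:,:,::-1])
mv([.517,.342,.08])
# top cam: mark & column & pins
f=cams.grab_frame('top'); hsv=cv2.cvtColor(f['img'],cv2.COLOR_RGB2HSV)
m=(abs(hsv[...,0].astype(int)-22)<8)&(hsv[...,1]>140)&(hsv[...,2]>90)
n,l,st,c=cv2.connectedComponentsWithStats(m.astype(np.uint8))
for i in range(1,n):
    if st[i,4]>15: print('yel',c[i].round(1),st[i,4],world(f,*c[i],.05).round(4))
print(proj(f,[.597,-.160,.29]),world(f,338,186,.29))
E
```

```text
time_s: 6.85
tool_pos: [0.5164, 0.34, 0.0804]
tcp_rot: [0.147, -3.135, 0.004]
contact_force: [-6.7, -8.4, 9.2]
opening: 0.154
grip_force: 78.4
t 6.85 tcp [0.5164 0.34   0.0804] toolz [-0.003 -0.003 -1.   ] yang 1.664 shift [-0.8  2.   0.4] spin 0 q6 -1.17
[-1.29126063  1.00478676 -1.3589665 ]
time_s: 7.25
tool_pos: [0.5172, 0.3417, 0.0792]
tcp_rot: [-0.155, 3.138, 0.0]
contact_force: [-0.4, -0.7, 0.1]
opening: 0.826
grip_force: 0.0
time_s: 7.75
tool_pos: [0.517, 0.3417, 0.2557]
tcp_rot: [-0.155, 3.137, 0.0]
contact_force: [-0.1, -0.6, -0.2]
opening: 0.999
grip_force: 0.0
t 7.8 tcp [0.5196 0.3431 0.2637] toolz [ 0.01   0.006 -1.   ] yang 1.669 shift [  4.7  -1.7 183.7] spin 0 q6 -1.17
yel [259.3 251.2] 70 [0.4558 0.0443 0.05  ]
[338.38736007 182.07813399] [ 0.58732508 -0.15859533  0.29      ]
```

View pics/w2.png

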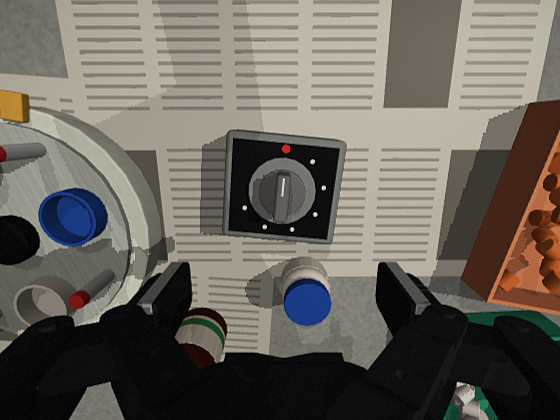

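The knob's white line at (284,185) now points at the red dot (286,149), and torque and grip force rose against the stop, so it is off. Next I'll cage the pin on the +y side, which is clear of the head, and drag it along its arc.

```bash
python3 -m creep '[0,0,0,0.15,0,0,0,0.15,0,0,0,0.15,0,0,0,0.15,0,0,0,0.15]' 0.06 >/dev/null;python3 -m creep '[0,0,0,0.15,0,0,0,0.15,0,0,0,0.15,0,0,0,0.15,0,0,0,0.15]' >/dev/null;python3 -m creep '[0,0,0,0.15,0,0,0,0.15,0,0,0,0.15,0,0,0,0.07,0,0,0,0]'
python3 -c "
from h import *
mv([.6408,.1395,.15],np.radians(-20.1))"
```

```text
time_s: 9.35
tool_pos: [0.5168, 0.3415, 0.2533]
tcp_rot: [-2.575, -1.8, 0.002]
contact_force: [-0.0, 0.4, 0.2]
opening: 0.468
grip_force: 0.0
t 9.35 tcp [0.5168 0.3415 0.2533] toolz [-0.001 -0.001 -1.   ] yang -0.351 shift [-147.1  185.9  103.2] spin 0.0 q6 0.85
```

```bash
python3 -m creep '[-24,31,10,0,-24,31,10,0,-25,31,14,0,-25,31,14,0,-25,31,14,0]' >/dev/null;python3 -m creep '[-24,31,0,0,0,0,0,0,0,0,0,0]'
python3 - <<'E'
from h import *
mv([.6408,.1395,.083],np.radians(-20.1))
f=cams.grab_frame('wrist'); im=f['img']; cv2.imwrite('pics/w3.png',im[:,:,::-1]); print('pred',proj(f,[.6408,.1395,.116]))
hsv=cv2.cvtColor(im,cv2.COLOR_RGB2HSV)
m=((hsv[...,0]<8)|(hsv[...,0]>172))&(hsv[...,1]>140)&(hsv[...,2]>90)
n,l,st,c=cv2.connectedComponentsWithStats(m.astype(np.uint8))
for i in range(1,n):
    if st[i,4]>30: print('red',c[i].round(1),st[i],world(f,*c[i],.116).round(4))
E
```

```text
time_s: 10.15
tool_pos: [0.6413, 0.139, 0.1916]
tcp_rot: [-2.575, -1.798, 0.001]
contact_force: [-0.9, 0.2, 1.0]
opening: 0.467
grip_force: 0.0
t 10.15 tcp [0.6413 0.139  0.1916] toolz [-0.001  0.    -1.   ] yang -0.351 shift [  0.3  -0.5 108.6] spin -0.001 q6 0.48
pred [283.21555613 222.65520757]
red [284.6 218.5] [275 207  21  23 382] [0.6428 0.1422 0.116 ]
```

View pics/w3.png

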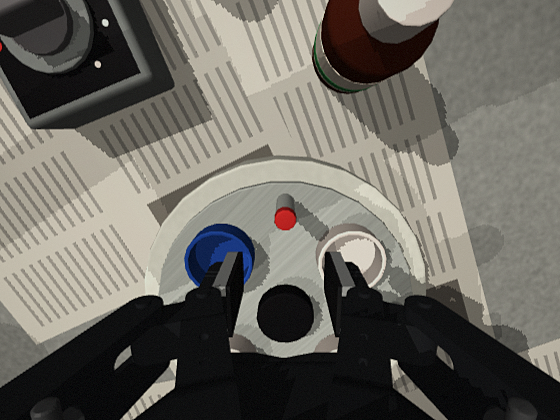

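The pin's red top shows at (284.6,218.5), between the fingers and within 3 mm of my estimate. I'll descend, cage it and drag it about 61° anticlockwise.

```bash
python3 -m creep '[2,0,25,0,0,0,25,0,0,0,25,0,0,0,20,0,0,0,12,0]' >/dev/null;python3 -m creep '[0,0,0,0,0,0,0,0,0,0,0,0,0,0,0,0]' 0.5 20; python3 -m creep '[-0.6,-11.2,0,-0.1,-0.6,-11.2,0,-0.1,-0.6,-11.2,0,-0.1,-0.6,-11.2,0,-0.1,-0.6,-11.2,0,-0.1]'
python3 -m creep '[-0.6,-11.2,0,-0.1,-0.6,-11.2,0,-0.1,-0.6,-11.2,0,-0.1,-0.6,-11.2,0,-0.1,-0.6,-11.2,0,-0.1]'
python3 -m creep '[-0.3,-7,0,-0.06,0,0,0,0,0,0,0,0]'
python3 - <<'E'
from h import *
a=np.radians(131); mv([.6023+.112*np.cos(a),.0346+.112*np.sin(a),.083])
E
```

```text
time_s: 11.1
tool_pos: [0.6429, 0.1417, 0.087]
tcp_rot: [2.574, 1.799, 0.004]
contact_force: [-0.3, 0.5, -0.2]
opening: 0.252
grip_force: 0.0
time_s: 11.6
tool_pos: [0.5881, 0.1469, 0.0872]
tcp_rot: [2.043, 2.382, 0.005]
contact_force: [2.4, -0.9, 0.2]
opening: 0.249
grip_force: 1.1
time_s: 12.1
tool_pos: [0.5366, 0.1253, 0.087]
tcp_rot: [1.39, 2.814, 0.004]
contact_force: [1.2, -0.2, 0.4]
opening: 0.248
grip_force: 0.4
time_s: 12.4
tool_pos: [0.5308, 0.1207, 0.0861]
tcp_rot: [1.314, 2.852, 0.001]
contact_force: [0.2, -0.1, -0.7]
opening: 0.252
grip_force: 0.0
t 12.4 tcp [0.5308 0.1207 0.0861] toolz [ 0.002  0.    -1.   ] yang 0.707 shift [ 0.1 -2.5  3.1] spin 0 q6 -0.58
```

```bash
python3 -m creep '[0,-2.5,0,-0.02,0,0,0,0,0,0,0,0]'; python3 -m creep '[0,0,0,0,0,0,0,0,0,0,0,0]' 0.06 >/dev/null; python3 -m creep '[0,0,-40,0,0,0,-40,0,0,0,-40,0,0,0,0,0,0,0,0,0]'
cat > tt.py <<'E'
from h import *
# turntable angle: red pins in top view
f=cams.grab_frame('top'); hsv=cv2.cvtColor(f['img'],cv2.COLOR_RGB2HSV)
m=((hsv[...,0]<8)|(hsv[...,0]>172))&(hsv[...,1]>140)&(hsv[...,2]>110)
n,l,st,c=cv2.connectedComponentsWithStats(m.astype(np.uint8))
for i in range(1,n):
    if st[i,4]>4 and 200<c[i][0]<330 and 150<c[i][1]<250:
        X=world(f,*c[i],.116); d=X[:2]-[.6023,.0346]; print('pin',X.round(4),np.degrees(np.arctan2(d[1],d[0])).round(1),np.hypot(*d).round(4))
m=(abs(hsv[...,0].astype(int)-112)<12)&(hsv[...,1]>150)&(hsv[...,2]>40)
n,l,st,c=cv2.connectedComponentsWithStats(m.astype(np.uint8))
for i in range(1,n):
    if st[i,4]>60 and 200<c[i][0]<340 and 150<c[i][1]<260:
        X=world(f,*c[i],.072); d=X[:2]-[.6023,.0346]; print('blue',st[i],X.round(4),np.degrees(np.arctan2(d[1],d[0])).round(1),np.hypot(*d).round(4))
E
python3 tt.py; python3 -c "
from h import *
f=cams.grab_frame('wrist');cv2.imwrite('pics/w4.png',f['img'][:,:,::-1])
mv([.5175,.0405,.3])"
```

```text
time_s: 12.7
tool_pos: [0.5284, 0.1191, 0.0853]
tcp_rot: [-1.284, -2.867, -0.0]
contact_force: [0.0, -0.1, -0.2]
opening: 0.251
grip_force: 0.0
time_s: 13.5
tool_pos: [0.529, 0.1191, 0.2068]
tcp_rot: [1.283, 2.865, 0.002]
contact_force: [0.2, 0.4, -0.1]
opening: 0.47
grip_force: 0.0
pin [0.6859 0.1082 0.116 ] 41.4 0.1114
pin [ 0.6765 -0.049   0.116 ] -48.4 0.1118
pin [ 0.5175 -0.0386  0.116 ] -139.2 0.112
blue [290 179  39  19 467] [ 0.631  -0.1164  0.072 ] -79.2 0.1537
blue [251 219  19  20 309] [0.5183 0.0401 0.072 ] 176.3 0.0842
t 13.6 tcp [0.5274 0.1189 0.2038] toolz [-0.002 -0.    -1.   ] yang 0.729 shift [-51.7 -59.8 -96.1] spin 0 q6 -0.61
```

View pics/w4.png

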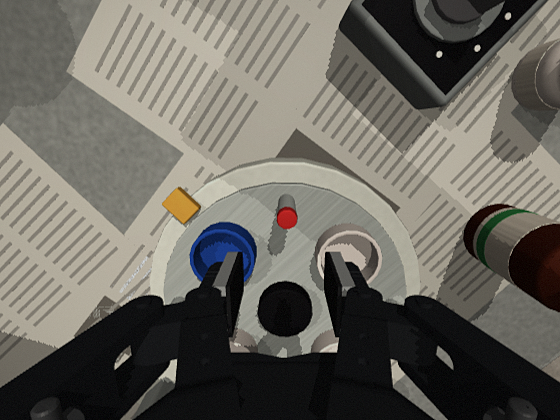

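The blue bay at (222,255) sits next to the yellow mark at (181,205). The top view gives a bay direction of 176.3° against 176.2° for the mark, so it has clicked in. Next is the bottle, on a path well clear of the head.

```bash
python3 -c "
from h import *
mv([.42,.0,.21]); s,p,R=tool(); print(R.T@(np.array([.455,-.333,.21])-[.42,0,.21])*1000)"
```

```text
t 13.6 tcp [0.5274 0.1189 0.2038] toolz [-0.002 -0.    -1.   ] yang 0.729 shift [ -17.1 -159.3   -5.9] spin 0 q6 -0.61
[-2.71680622e+02 -1.95713156e+02  1.42695932e-02]
```

```bash
python3 -m creep '[-4,-40,-1,0,-4,-40,-1,0,-4,-40,-2,0,-5,-39,-2,0,-39,-28,0,0]' -1 >/dev/null;python3 -m creep '[-39,-28,0,0,-39,-28,0,0,-39,-28,0,0,-39,-28,0,0,-39,-28,0,0]'>/dev/null;python3 -m creep '[-38,-28,0,0,0,0,0,0,0,0,0,0]'
python3 - <<'E'
from h import *
mv([.455,-.333,.21])
f=cams.grab_frame('wrist'); cv2.imwrite('pics/w5.png',f['img'][:,:,::-1])
for z in [0,.1]: print(proj(f,[.455,-.333,z]))
d=cams.cut_out('bottle','wrist')
for e in d: 
    ys,xs=np.nonzero(e['pixels']); print(e['score'],xs.min(),xs.max(),ys.min(),ys.max(),xs.mean(),ys.mean())
E
```

```text
time_s: 14.9
tool_pos: [0.455, -0.3332, 0.2087]
tcp_rot: [-1.285, -2.862, -0.003]
contact_force: [0.0, 0.1, 0.4]
opening: 1.002
grip_force: 0.0
t 14.9 tcp [ 0.455  -0.3332  0.2087] toolz [-0.003  0.003 -1.   ] yang 0.727 shift [ 0.1  0.1 -1.3] spin 0 q6 -1.45
[282.99695908 189.23088027]
[282.90362242 211.7323655 ]
0.74 260 306 170 226 283.12413108242305 198.41360476663357
0.4 545 559 0 94 552.8380221653879 41.40153452685422
```

View pics/w5.png

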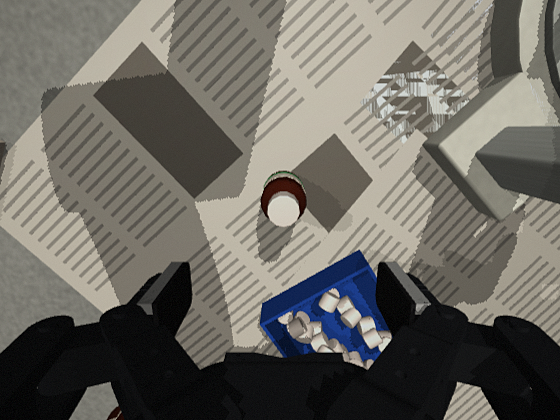

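The bottle's cap is at (283,210), within 2 px of the prediction, and the tray corner is clear of the fingers. I'll descend and grip it.

```bash
python3 -m creep '[-1,0,40,0,0,0,40,0,0,0,40,0,0,0,30,0,0,0,17,0]'>/dev/null;python3 -m creep '[0,0,10,0,0,0,0,0,0,0,0,0]';python3 -m creep '[0,0,0,0,0,0,0,0,0,0,0,0,0,0,0,0]' 1 30;python3 -m creep '[0,0,0,0,0,0,0,0]';python3 -c "
from h import *
mv([.42,-.2,.2],np.radians(-3.75))"
```

```text
time_s: 15.8
tool_pos: [0.4574, -0.3336, 0.0354]
tcp_rot: [1.282, 2.867, -0.001]
contact_force: [1.0, -0.2, 0.4]
opening: 0.998
grip_force: 0.0
time_s: 16.2
tool_pos: [0.4571, -0.3344, 0.0355]
tcp_rot: [1.283, 2.866, -0.001]
contact_force: [-0.6, 0.2, 4.1]
opening: 0.503
grip_force: 30.7
time_s: 16.4
tool_pos: [0.4571, -0.3344, 0.0355]
tcp_rot: [1.283, 2.866, -0.001]
contact_force: [-1.4, 0.2, 4.9]
opening: 0.503
grip_force: 30.8
t 16.4 tcp [ 0.4571 -0.3344  0.0355] toolz [ 0.001 -0.001 -1.   ] yang 0.729 shift [ 124.8   61.8 -164.7] spin 0.794 q6 -1.46
```

```bash
python3 -m creep '[0,0,-10,0,0,0,-25,0,0,0,-35,0,0,0,-35,0,0,0,-25,0]';python3 -m creep '[0,0,0,0.15,0,0,0,0.15,0,0,0,0.15,0,0,0,0.15,0,0,0,0.15]'>/dev/null;python3 -m creep '[0,0,0,0.045,0,0,0,0,0,0,0,0]';python3 -c "
from h import *
mv([.41,-.15,.17],np.radians(-3.75));mv([.41,.04,.17]);mv([.5175,.0402,.17])"
```

```text
time_s: 16.9
tool_pos: [0.457, -0.334, 0.1668]
tcp_rot: [1.283, 2.866, -0.001]
contact_force: [0.3, -1.2, -2.5]
opening: 0.505
grip_force: 31.0
time_s: 17.7
tool_pos: [0.4564, -0.3335, 0.164]
tcp_rot: [-2.292, -2.148, -0.0]
contact_force: [0.2, 0.6, -1.8]
opening: 0.501
grip_force: 31.0
t 17.7 tcp [ 0.4564 -0.3335  0.164 ] toolz [-0.     0.001 -1.   ] yang -0.065 shift [180.1 -58.3  -5.8] spin 0.0 q6 -0.66
t 17.7 tcp [ 0.4564 -0.3335  0.164 ] toolz [-0.     0.001 -1.   ] yang -0.065 shift [369.7 -70.6  -5.7] spin 0 q6 -0.66
t 17.7 tcp [ 0.4564 -0.3335  0.164 ] toolz [-0.     0.001 -1.   ] yang -0.065 shift [376.9  36.7  -5.8] spin 0 q6 -0.66
```

```bash
python3 -m creep '[20,-8,-2,0,34,-12,-2,0,40,-12,-2,0,40,-12,0,0,40,-12,0,0]'>/dev/null;python3 -m creep '[40,-4,0,0,40,-4,0,0,40,-3,0,0,40,-2,0,0,36,-1,0,0]'>/dev/null;python3 -m creep '[3,20,0,0,2,30,0,0,2,30,0,0,2,20,0,0,0,0,0,0]'>/dev/null;python3 -m creep '[0,0,0,0,0,0,0,0,0,0,0,0]';python3 - <<'E'
from h import *
mv([.5175,.0402,.0905],np.radians(-3.75))
f=cams.grab_frame('wrist'); im=f['img'].copy()
X=np.array([.5175,.0402])
pts=np.array([proj(f,[X[0]+.027*np.cos(t),X[1]+.027*np.sin(t),.078]) for t in np.linspace(0,6.28,60)])
cv2.polylines(im,[pts.astype(int)],True,(0,255,0)); cv2.imwrite('pics/w6.png',im[:,:,::-1])
E
```

```text
time_s: 19.5
tool_pos: [0.5108, 0.0424, 0.1703]
tcp_rot: [-2.293, -2.147, 0.0]
contact_force: [0.3, -0.6, -1.5]
opening: 0.506
grip_force: 31.3
t 19.5 tcp [0.5108 0.0424 0.1703] toolz [-0.  0. -1.] yang -0.066 shift [-1.8  6.8 79.8] spin -0.0 q6 0.04
```

View pics/w6.png

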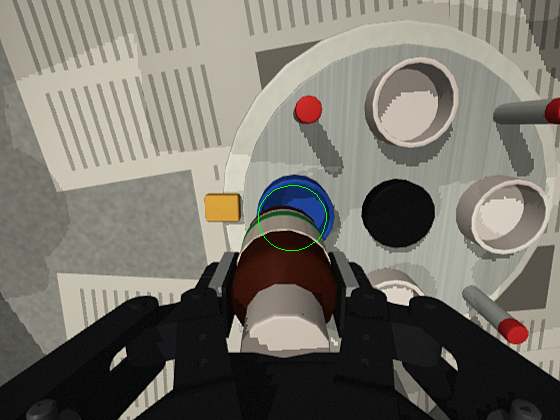

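The bottle hangs between the pads above the blue ring. The ring spans columns 259–335 and its top is at row 176, about 3 mm off my prediction. I've now used all 10 views, so I'll refine this by code.

```bash
cat > fit.py <<'E'
from h import *
from scipy.optimize import minimize
f=cams.grab_frame('wrist'); im=f['img']; hsv=cv2.cvtColor(im,cv2.COLOR_RGB2HSV)
m=((abs(hsv[...,0].astype(int)-113)<14)&(hsv[...,1]>130)&(hsv[...,2]>30)).astype(np.uint8)
n,l,st,c=cv2.connectedComponentsWithStats(m); i=1+np.argmax(st[1:,4]); ys,xs=np.nonzero(l==i); print('blue',st[i])
bc=cams.cut_out('bottle','wrist'); 
for e in bc[:2]:
    by,bx=np.nonzero(e['pixels']); print('bottle',round(e['score'],2),bx.min(),bx.max(),by.min(),by.max(),'top rows',[(v,bx[by==v].min(),bx[by==v].max()) for v in range(by.min(),by.min()+36,5)])
# ring silhouette (outer r=.031 z .054-.078) : compare left, right, top extents
t=np.linspace(0,2*np.pi,180)
def ext(X,r,z0,z1):
    P=np.array([proj(f,[X[0]+r*np.cos(a),X[1]+r*np.sin(a),z]) for a in t for z in (z0,z1)]); return np.array([P[:,0].min(),P[:,0].max(),P[:,1].min()]),P
o=np.array([st[i,0],st[i,0]+st[i,2],st[i,1]])
s=minimize(lambda X:((ext(X,.031,.054,.078)[0]-o)**2).sum(),[.5175,.0402],method='Nelder-Mead'); print('ring wrist',s.x.round(4),s.fun, ext(s.x,.031,.054,.078)[0]-o)
st_,p,R=tool(); zb=p[2]-.0355
for k in (-4,-2,0,2,4):
    X=p+R@[k/1000,0,0]; P=ext(X,.022,zb,zb+.06)[0]; print('bottle if x off',k,P.round(1))
E
python3 fit.py
```

```text
blue [ 256  175   78   65 2424]
bottle 0.72 231 336 206 357 top rows [(206, np.int64(278), np.int64(290)), (211, np.int64(262), np.int64(302)), (216, np.int64(256), np.int64(309)), (221, np.int64(253), np.int64(313)), (226, np.int64(250), np.int64(316)), (231, np.int64(247), np.int64(319)), (236, np.int64(244), np.int64(321)), (241, np.int64(243), np.int64(323))]
ring wrist [0.5198 0.0405] 0.028782592701576286 [-0.12191406  0.11782391  0.00608957]
bottle if x off -4 [233.5 335.4 214.7]
bottle if x off -2 [233.3 335.6 211.4]
bottle if x off 0 [233.1 335.8 208.2]
bottle if x off 2 [232.9 336.  204.9]
bottle if x off 4 [232.7 336.3 201.7]
```

```bash
python3 -c "
from h import *
mv([.519,.0392,.0905])"; python3 -m creep '[-3,4,0,0,0,4,20,0,0,0,20,0,0,0,12,0,0,0,6,0]';python3 -m creep '[0,0,0,0,0,0,0,0]'; python3 fit.py; python3 -c "
from h import *
mv([.519,.0392,.0905],np.radians(-3.75))"
```

```text
t 19.65 tcp [0.5112 0.0424 0.1705] toolz [ 0. -0. -1.] yang -0.066 shift [-2.7  7.9 80. ] spin 0 q6 0.04
time_s: 20.15
tool_pos: [0.5186, 0.0388, 0.1108]
tcp_rot: [-2.292, -2.146, 0.003]
contact_force: [-0.2, -0.4, -1.8]
opening: 0.503
grip_force: 31.3
time_s: 20.35
tool_pos: [0.52, 0.0389, 0.1131]
tcp_rot: [2.293, 2.146, 0.001]
contact_force: [0.1, 0.7, -1.4]
opening: 0.506
grip_force: 31.3
blue [ 233  183  101   71 2584]
bottle 0.9 231 336 206 358 top rows [(206, np.int64(277), np.int64(289)), (211, np.int64(263), np.int64(302)), (216, np.int64(257), np.int64(308)), (221, np.int64(253), np.int64(313)), (226, np.int64(250), np.int64(316)), (231, np.int64(247), np.int64(319)), (236, np.int64(244), np.int64(321)), (241, np.int64(242), np.int64(323))]
ring wrist [0.52   0.0408] 0.06043130626356828 [-0.17694994  0.16969541  0.01798588]
bottle if x off -4 [233.4 335.5 214.7]
bottle if x off -2 [233.2 335.7 211.5]
bottle if x off 0 [233.  335.9 208.2]
bottle if x off 2 [232.8 336.1 205. ]
bottle if x off 4 [232.6 336.3 201.7]
t 20.45 tcp [0.5202 0.0389 0.1135] toolz [ 0.002 -0.    -1.   ] yang -0.066 shift [ 0.2 -1.3 23. ] spin -0.0 q6 0.04
```

```bash
python3 -m creep '[0.5,0,6,0,0,0,6,0,0,0,4,0,0,0,3,0,0,0,2,0]';python3 -m creep '[0,0,1,0,0,0,0,0,0,0,0,0]'; python3 -m creep '[0,0,1,0,0,0,0,0]'
```

```text
time_s: 20.95
tool_pos: [0.5191, 0.0394, 0.0907]
tcp_rot: [-2.293, -2.147, 0.001]
contact_force: [-0.1, -0.2, -2.3]
opening: 0.505
grip_force: 31.3
time_s: 21.25
tool_pos: [0.5196, 0.0394, 0.0905]
tcp_rot: [2.293, 2.147, 0.0]
contact_force: [0.0, 0.5, -1.6]
opening: 0.503
grip_force: 31.3
time_s: 21.45
tool_pos: [0.5197, 0.0394, 0.0896]
tcp_rot: [2.293, 2.147, 0.001]
contact_force: [-0.5, 0.3, -1.1]
opening: 0.501
grip_force: 31.2
```

```bash
python3 -m creep '[0,0,1,0,0,0,0,0]'; python3 -m creep '[0,0,0,0,0,0,0,0,0,0,0,0,0,0,0,0,0,0,0,0]' -1;  python3 -m creep '[0,0,-10,0,0,0,-25,0,0,0,-35,0,0,0,-35,0,0,0,-35,0]'
python3 - <<'E'
from h import *
a=np.radians(41.2); mv([.603+.112*np.cos(a),.036+.112*np.sin(a),.23],np.radians(-48.8))
f=cams.grab_frame('wrist')
for e in cams.cut_out('bottle','wrist')[:1]:
    ys,xs=np.nonzero(e['pixels']); print(e['score'],xs.min(),xs.max(),ys.min(),ys.max())
print('pred base',proj(f,[.519,.0404,.054]),'cap',proj(f,[.519,.0404,.154]),proj(f,[.519,.0404,.154])[0]+14/1000*f['fx']/.2)
im=f['img'];y=cv2.cvtColor(im,cv2.COLOR_RGB2HSV); w=((y[...,1]<50)&(y[...,2]>140)&e['pixels']); ys,xs=np.nonzero(w); print('white in bottle',xs.min(),xs.max(),ys.min(),ys.max(),xs.mean(),ys.mean())
E
python3 tt.py
```

```text
time_s: 21.65
tool_pos: [0.5197, 0.0394, 0.0895]
tcp_rot: [2.293, 2.147, 0.0]
contact_force: [-3.0, 1.0, 4.6]
opening: 0.508
grip_force: 31.8
time_s: 22.15
tool_pos: [0.5194, 0.0394, 0.0882]
tcp_rot: [-2.294, -2.147, 0.0]
contact_force: [-0.2, 0.3, 0.5]
opening: 1.001
grip_force: 0.0
time_s: 22.65
tool_pos: [0.5193, 0.0394, 0.2305]
tcp_rot: [2.293, 2.147, 0.001]
contact_force: [0.0, 0.5, -0.2]
opening: 0.996
grip_force: 0.0
t 22.65 tcp [0.5193 0.0394 0.2305] toolz [ 0.001 -0.    -1.   ] yang -0.066 shift [ 81.3 162.9   0.6] spin 0.786 q6 0.04
0.56 258 308 172 236
pred base [283.06051058 193.61016908] cap [283.03202756 221.61240819] 304.7692830312972
white in bottle 260 306 177 236 282.8246628131021 217.61560693641619
pin [0.6866 0.1085 0.116 ] 41.3 0.1121
pin [ 0.6765 -0.049   0.116 ] -48.4 0.1118
pin [0.5287 0.1161 0.116 ] 132.1 0.1098
pin [ 0.517  -0.0386  0.116 ] -139.4 0.1124
blue [296 179  33  19 467] [ 0.6313 -0.1188  0.072 ] -79.3 0.1561
```

The bottle stands upright in the bay and is released. Now I'll cage the pin at 41° for the quarter turn.

```bash
python3 -m creep '[40,0,0,0,41,10,0,0,0,38,0,0,0,38,0,0,0,38,0,0]' 0.06 >/dev/null;python3 -m creep '[0,38,0,0,0,0,0,0.15,0,0,0,0.15,0,0,0,0.15,0,0,0,0.15]' >/dev/null; python3 -m creep '[0,0,0,0.15,0,0,0,0.04,0,0,0,0,0,0,0,0]';python3 - <<'E'
from h import *
a=np.radians(41.2); mv([.603+.112*np.cos(a),.036+.112*np.sin(a),.086],np.radians(-48.8))
f=cams.grab_frame('wrist'); hsv=cv2.cvtColor(f['img'],cv2.COLOR_RGB2HSV)
m=((hsv[...,0]<8)|(hsv[...,0]>172))&(hsv[...,1]>140)&(hsv[...,2]>90)
n,l,st,c=cv2.connectedComponentsWithStats(m.astype(np.uint8))
for i in range(1,n):
    if st[i,4]>30: print('red',c[i].round(1),st[i],world(f,*c[i],.116).round(4))
E
```

```text
time_s: 24.2
tool_pos: [0.6859, 0.1095, 0.2272]
tcp_rot: [-2.942, -1.1, 0.003]
contact_force: [-0.2, -0.1, -0.6]
opening: 0.471
grip_force: 0.0
t 24.2 tcp [0.6859 0.1095 0.2272] toolz [-0.002 -0.    -1.   ] yang -0.855 shift [  1.4   0.8 141.1] spin -0.003 q6 0.94
red [286.4 206.7] [278 197  18  20 274] [0.6891 0.1102 0.116 ]
```

```bash
python3 -m creep '[1,0,35,0,0,0,35,0,0,0,35,0,0,0,25,0,0,0,10,0]' >/dev/null;python3 -m creep '[0,0,0,0,0,0,0,0,0,0,0,0,0,0,0,0]' 0.5 20
python3 -m creep '[0,-3.4,0,-0.03,-0.1,-5.6,0,-0.05,-0.3,-7.8,0,-0.07,-0.3,-7.8,0,-0.07,-0.3,-7.8,0,-0.07]'
python3 -m creep '[-0.3,-7.8,0,-0.07,-0.3,-7.8,0,-0.07,-0.3,-7.8,0,-0.07,-0.3,-7.8,0,-0.07,-0.3,-7.8,0,-0.07]'
python3 -m creep '[-0.3,-7.8,0,-0.07,-0.3,-7.8,0,-0.07,-0.3,-7.8,0,-0.07,-0.3,-7.8,0,-0.07,-0.3,-7.8,0,-0.07]'
python3 -m creep '[-0.3,-7.8,0,-0.07,-0.3,-7.8,0,-0.07,-0.3,-7.8,0,-0.07,-0.3,-7.8,0,-0.07,-0.3,-7.8,0,-0.07]'
python3 -m creep '[-0.3,-7.8,0,-0.07,-0.3,-7.8,0,-0.07,-0.1,-5.6,0,-0.05,0,-3.4,0,-0.03,0,0,0,0]'
python3 - <<'E'
from h import *
a=np.radians(131.2); mv([.603+.112*np.cos(a),.036+.112*np.sin(a),.086],np.radians(41.2))
E
python3 tt.py
```

```text
time_s: 25.15
tool_pos: [0.6884, 0.1103, 0.0906]
tcp_rot: [2.942, 1.099, 0.005]
contact_force: [0.4, 0.1, 0.9]
opening: 0.252
grip_force: 0.0
time_s: 25.65
tool_pos: [0.6639, 0.1308, 0.09]
tcp_rot: [2.749, 1.517, 0.004]
contact_force: [0.8, -1.7, 1.3]
opening: 0.251
grip_force: 1.1
time_s: 26.15
tool_pos: [0.6275, 0.1458, 0.0896]
tcp_rot: [2.442, 1.973, 0.003]
contact_force: [2.7, -1.7, 0.4]
opening: 0.247
grip_force: 1.0
time_s: 26.65
tool_pos: [0.5888, 0.1474, 0.0896]
tcp_rot: [2.061, 2.367, 0.004]
contact_force: [2.6, -1.3, 0.2]
opening: 0.249
grip_force: 1.2
time_s: 27.15
tool_pos: [0.5519, 0.1357, 0.0896]
tcp_rot: [1.617, 2.69, 0.004]
contact_force: [2.8, -0.7, -0.1]
opening: 0.253
grip_force: 1.1
time_s: 27.65
tool_pos: [0.5304, 0.1218, 0.0888]
tcp_rot: [1.318, 2.851, 0.001]
contact_force: [-0.5, 0.4, 0.0]
opening: 0.251
grip_force: 0.0
t 27.65 tcp [0.5304 0.1218 0.0888] toolz [ 0.001  0.    -1.   ] yang 0.705 shift [-0.4 -1.9  2.8] spin -0.014 q6 -0.58
pin [0.6866 0.1085 0.116 ] 41.3 0.1121
pin [ 0.6763 -0.0487  0.116 ] -48.4 0.1114
pin [ 0.5203 -0.0391  0.116 ] -138.1 0.1103
blue [293 179  35  20 490] [ 0.6306 -0.116   0.072 ] -79.4 0.1532
```

The pins are back on the 90° grid with no load on the tool, so it has clicked in. I'll retract and check the bottle, the knob and the bystanders.

```bash
python3 -m creep '[0,-2,0,0,0,0,0,0,0,0,0,0,0,0,0,0]' 0.06; python3 -m creep '[0,0,-35,0,0,0,-40,0,0,0,-40,0,0,0,-40,0,30,-30,0,0]'>/dev/null; python3 -m creep '[35,-35,0,0,35,-35,0,0,20,-20,0,0,0,0,0,0,0,0,0,0]'
python3 tt.py
python3 - <<'E'
from h import *
for nm in ['top','scene']:
    f=cams.grab_frame(nm); cv2.imwrite(f'pics/{nm}_end.png',f['img'][:,:,::-1])
    a=np.radians(266.2); X=[.6028+.085*np.cos(a),.0354+.085*np.sin(a)]
    print(nm,'bottle pred base',proj(f,X+[.054]).round(),'cap',proj(f,X+[.154]).round())
    for q in ['bottle','big_bottle','jar','cap_tray','speed_knob']:
        print(q,[(round(x['score'],2),(np.array(x['rect'])*[560,420,560,420]).round().astype(int).tolist()) for x in cams.recognise(q,nm)[:2]])
    old=cv2.imread(f'pics/{nm}0.png')[:,:,::-1]; 
    if nm=='scene':
        u,v=np.round(proj(f,X+[.104])).astype(int); print('px before/after',old[v-25:v+26:5,u].tolist(),f['img'][v-25:v+26:5,u].tolist())
E
```

```text
time_s: 28.1
tool_pos: [0.5291, 0.1205, 0.0883]
tcp_rot: [-1.319, -2.851, -0.0]
contact_force: [0.1, -0.1, 0.3]
opening: 0.467
grip_force: 0.0
time_s: 29.1
tool_pos: [0.36, 0.1344, 0.2437]
tcp_rot: [1.318, 2.85, 0.002]
contact_force: [1.2, 0.1, 0.7]
opening: 0.472
grip_force: 0.0
pin [0.6866 0.1085 0.116 ] 41.3 0.1121
pin [ 0.6766 -0.0484  0.116 ] -48.2 0.1113
pin [0.529  0.1185 0.116 ] 131.1 0.1114
pin [ 0.5175 -0.0386  0.116 ] -139.2 0.112
blue [286 179  42  19 496] [ 0.6296 -0.1137  0.072 ] -79.6 0.1508
top bottle pred base [291. 201.] cap [291. 195.]
bottle []
big_bottle [(0.72, [172, 138, 205, 172]), (0.32, [141, 222, 163, 242])]
jar [(0.64, [132, 180, 156, 202])]
cap_tray [(0.65, [385, 147, 449, 225])]
speed_knob [(0.5, [145, 219, 163, 240])]
scene bottle pred base [279. 232.] cap [279. 208.]
bottle [(0.61, [267, 205, 286, 237])]
big_bottle [(0.65, [227, 160, 353, 280]), (0.61, [372, 177, 404, 232])]
jar [(0.85, [381, 166, 402, 191]), (0.35, [270, 207, 283, 235])]
cap_tray [(0.79, [139, 286, 216, 379]), (0.36, [383, 164, 400, 191])]
speed_knob [(0.45, [347, 140, 361, 164])]
px before/after [[36, 47, 65], [88, 89, 85], [90, 92, 87], [204, 198, 185], [113, 108, 101], [104, 108, 100], [166, 169, 160], [167, 170, 160], [151, 155, 146], [144, 145, 137], [107, 111, 102]] [[37, 49, 67], [88, 90, 85], [100, 102, 96], [136, 130, 120], [113, 108, 103], [61, 44, 34], [52, 41, 34], [113, 109, 98], [35, 54, 97], [61, 71, 93], [107, 110, 104]]
```

```bash
python3 -c "
from rig import ticket
print(ticket.finish_job())"
```

```text
the job is handed in; nothing more can be done
None
```

I handed the job in at about 29 s: the knob was turned off first, the bottle stands upright in the blue bay, clicked in under the capping head, and the big bottle, jar and cap tray have not moved.

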